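# Sort the stationery into its desk trays

## Task

Put the loose stationery away by kind: lay the pencil and the pen flat, side by side, in the long wooden tray; stand both binder clips on their spines on the floor of the square wooden tray; and stand the glue stick upright in the round wooden holder. Leave the eraser and the USB stick lying where they are.

Things in the scene. Friction and masses are not known exactly. Their poses are not given: they have to be found in the camera images.
- pencil_center (a point): Middle (half-way along and half-way up) of a yellow wooden pencil lying on the desk, 168 mm long, 8 mm thick, loose; this point is 4 mm above what it lies on. x axis runs along the pencil (point or end either way).
- pen_center (a point): Middle of a black pen with a silver clip lying on the desk, 142 mm long, 10 mm wide, about 10 mm high, loose; this point is 5 mm above what it lies on. x axis runs along the pen.
- small_clip_center (a point): Middle of the black body of the smaller binder clip, standing on its spine with its two silver wire handles up (41 mm tall with handles), loose. The black body is 32 mm long along its x axis, 18 mm wide at the spine along y, narrowing upward, and 19 mm high; this point is 9.5 mm above what it stands on. Its two ends (across x) are upright and can be gripped. z axis up when it stands.
- large_clip_center (a point): Middle of the black body of the larger binder clip, standing on its spine with its two silver wire handles up (50 mm tall with handles), loose. The black body is 38 mm long along its x axis, 22 mm wide at the spine along y, narrowing upward, and 22 mm high; this point is 11 mm above what it stands on. Its two ends (across x) are upright and can be gripped. z axis up when it stands.
- glue_center (a point): Middle of a glue stick (round, white and red, 27 mm in diameter, 90 mm tall) standing upright, loose; this point is on its axis, 45 mm above what it stands on. z axis up.
- eraser_center (a point): Middle of a blue and white eraser, 21 x 45 x 12 mm, long along its y axis, lying among the other things, loose; it is not to be moved.
- usb_center (a point): Middle of a blue USB stick with a silver plug, 18 x 55 x 8 mm, long along its y axis, lying among the other things, loose; it is not to be moved.
- pen_tray: Long shallow open tray of light wood with a grey floor, fixed to the desk. Outside 116 mm (x) by 200 mm (y, its long way), 22 mm high; walls 5 mm, floor 4 mm thick, so inside 106 by 190 mm. Origin at the centre of its underside, on the desk top; z up.
- clip_tray: Square open tray of light wood with a grey floor, fixed to the desk. Outside 130 by 130 mm, 28 mm high; walls 5 mm, floor 4 mm thick, so inside 120 by 120 mm. Origin at the centre of its underside; z up.
- glue_holder: Round open holder of light wood with a grey floor, fixed to the desk: 58 mm outside diameter (66 mm at its foot), 30 mm high, inside diameter 50 mm, floor 4 mm thick. Origin at the centre of its underside; z up.
Things that resemble listed ones, but are neither listed nor needed, are in the scene too. Leave any blue look-alike of the glue_holder alone.

How it is judged:
At the end, for the whole second after the job is handed in: Pencil and pen lie flat on the long tray's floor (middles within 50 mm across, 30 mm along), both clips stand on their spines (0.25 rad) on the square tray's floor within 50 mm of its middle, the glue stick stands (0.15 rad) on the holder's floor within 14 mm; all released, at rest (x of pencil_center in the frame of pen_tray between -0.05 and 0.05 m and y of pencil_center in the frame of pen_tray between -0.03 and 0.03 m and z of each of pencil_center, pen_center in the frame of pen_tray below 0.0155 m and angle between pencil_center's own x axis and vertical between 1.45 and 1.69 rad and x of pen_center in the frame of pen_tray between -0.05 and 0.05 m and y of pen_center in the frame of pen_tray between -0.03 and 0.03 m and angle between pen_center's own x axis and vertical between 1.45 and 1.69 rad and x of small_clip_center in the frame of clip_tray between -0.05 and 0.05 m and y of small_clip_center in the frame of clip_tray between -0.05 and 0.05 m and z of each of small_clip_center, large_clip_center in the frame of clip_tray below 0.024 m and angle between each of small_clip_center, large_clip_center's own z axis and vertical below 0.25 rad and x of large_clip_center in the frame of clip_tray between -0.05 and 0.05 m and y of large_clip_center in the frame of clip_tray between -0.05 and 0.05 m and horizontal distance between glue_center and glue_holder below 0.014 m and z of glue_center in the frame of glue_holder below 0.055 m and angle between glue_center's own z axis and vertical below 0.15 rad and linear speed of each of pencil, pen, small_clip, large_clip, glue_stick below 0.02 m/s); the robot touches nothing.
It fails at once if the eraser is moved by more than 25 mm (distance of eraser_center from where it was at the start of the episode above 0.025 m).
It fails at once if the USB stick is moved by more than 25 mm (distance of usb_center from where it was at the start of the episode above 0.025 m).
It also fails if it takes over 122 s, if anything falls off the work surface, if the arm or the gripper's body presses on something with over 40 N, if the wrist force passes 120 N, or if a joint passes its speed limit or range.

## Robot

A 6-joint arm with a two-finger parallel gripper is mounted at the origin on the work surface; the furniture and walls round the work are solid. World frame = base frame: x ahead of the robot, y to its left, z up, the work surface at z = 0. Lengths are in m, angles in rad, forces in N, time in s.
With the tool pointing down it reaches from about 0.35 to 0.775 m from the base axis. Payload 7.3 kg.
Tool frame: the origin (TCP) lies between the finger pads; the fingertips stand 8 mm ahead of it and the grasp point (between the pads) lies 11 mm behind it (manip.tip_reach is the distance from the TCP to the fingertips, in m); y points along the fingers, x is the direction in which the jaws open and shut, and the axes are right-handed (so a half turn about y gives the same grasp; the last joint's range is limited). The gripper opens to 92 mm and grips with 3 to 60 N. Pads are 19 mm wide; open, the fingers measure 130 mm over their backs; the gripper's body (75 mm by 190 mm) begins 47 mm behind the grasp point.
Start: joints at [-1.306, 0.342, 1.524, -0, 1.275, -0.146], TCP at [0.21, -0.481, 0.235] pointing down, gripper open.
Joint ranges: [-2.53, 2.53], [-0.77, 2.02], [0.04, 2.7], [-1, 4.14], [0.28, 2.66], [-3.11, 3.11]. Speed limits (rad/s): [2.57, 2.57, 3.14, 3.14, 3.14, 3.14].

## Interface

Orientations are given as [roll, pitch, yaw] about the fixed x, y, z axes, in that order (R = Rz(yaw) Ry(pitch) Rx(roll)).
In Python, from bench import manip gives the robot as it stands. Calls block until the motion is done:
- manip.move_to(position, orientation): joint-space move of the TCP to a pose.
- manip.move_straight(position, rot=None, speed=0.15, stop_force=None): straight line of the TCP; rot=None keeps the orientation; speed is the mean speed in m/s. With stop_force (N) it stops when the force on the tool has changed by that much, and returns True; else False.
- manip.set_joints(angles): joint-space move.
- manip.gripper_open() and manip.close(f_grip=None): open the fingers fully, or close them until they stop; f_grip is the grip in N (None keeps the last).
- manip.wait(seconds).
- manip.ik(position, orientation): joint angles nearest the present ones, or None.
- manip.get_state(): the state.
- manip.get_image(name): name is "scene" or "top" or "wrist"; returns (picture, depth): 480x640x3 uint8, blue, green, red; 480x640 float32, m along the optical axis (not along the pixel's ray), 0 where there is no reading.
- manip.get_calibration(name): a dict with "fx", "fy", "cx", "cy" (pixels), "rvec" (rotation vector, rad) and "tvec" (3), from world to camera coordinates, as OpenCV has them. Camera axes: x right, y down, z forward; pixel columns grow to the right and rows downward; lengths in m; the calibration is good to about 2 mm. A picture is of the moment at which its call begins: read the wrist's pose just before it. get_calibration takes no time and is no camera call; for the wrist camera it gives the pose at the moment of the call.
A pose or a line that the arm cannot do raises manip.Unreachable and nothing moves.
- manip.finish_job(): hands the job in, once; it reports no verdict.
The state is a dict: "t": time; "joint_positions": joint angles; "joint_vel": joint speeds; "joint_torque": joint torques, N m; "position": TCP position; "eef_rot": TCP orientation; "ft_force": force on the tool from outside, world axes, zero at the start; "ft_torque": the same for the moment, N m; "gripper_width": finger opening in m.
Only numpy, scipy, OpenCV 4.12 (cv2) and the standard library are available. Lean on these libraries where they do the work, as an engineer would, in place of code of your own. Each camera call takes 0.05 s, during which the arm holds its last target.

## Working session

There is one attempt and no reset: what is moved stays moved. The work goes in short steps, each a Python script; the robot and the scene stay as the last script left them, time stands still between calls to the robot, and variables do not carry over. Pictures are saved under pics/ and viewed, and the job is handed in when it is done.

```bash
ls; mkdir -p pics
cat > h.py <<'E'
import numpy as np, cv2
from bench import manip
def cal(n):
    c=manip.get_calibration(n)
    K=np.array([[c["fx"],0,c["cx"]],[0,c["fy"],c["cy"]],[0,0,1.]])
    R=cv2.Rodrigues(np.array(c["rvec"],float))[0]; t=np.array(c["tvec"],float).ravel()
    return K,R,t
def ray(c,uv,z):
    K,R,t=c; uv=np.atleast_2d(np.array(uv,float))
    d=(np.c_[uv,np.ones(len(uv))]@np.linalg.inv(K).T)@R
    o=-R.T@t
    return o+d*((z-o[2])/d[:,2])[:,None]
def cloud(c,dep):
    K,R,t=c; v,u=np.mgrid[0:dep.shape[0],0:dep.shape[1]]
    p=np.stack([(u-K[0,2])/K[0,0]*dep,(v-K[1,2])/K[1,1]*dep,dep],-1)
    return (p-t)@R
def proj(c,P):
    K,R,t=c; return cv2.projectPoints(np.atleast_2d(np.array(P,float)),cv2.Rodrigues(R)[0],t,K,None)[0].reshape(-1,2)
E
python3 - <<'E'
from h import *
print(manip.get_state())
for n in("scene","top","wrist"):
    c=cal(n); im,d=manip.get_image(n); cv2.imwrite(f"pics/{n}0.png",im); np.savez(f"{n}0.npz",im=im,d=d,K=c[0],R=c[1],t=c[2])
    print(n,-c[1].T@c[2],c[1][2], (d>0).mean())
E
```

```text
pics
{'t': 0.0, 'joint_positions': array([-1.30596505e+00,  3.42715957e-01,  1.52504352e+00,  5.88002194e-08,
        1.27539268e+00, -1.45992876e-01]), 'joint_vel': array([ 0.0009385 , -0.00061805,  0.00023125,  0.00049452,  0.00099698,
       -0.00122988]), 'joint_torque': array([ 3.32821604e-03, -4.31235659e+01, -2.44217205e+01,  7.20569585e-02,
        5.59404760e-02, -1.03205975e-04]), 'position': array([ 0.20958314, -0.48090956,  0.23403922]), 'eef_rot': array([-1.57056940e+00,  1.54290922e-03, -1.15997201e+00]), 'ft_force': array([-0.98589774, -0.50571503, -1.11743004]), 'ft_torque': array([-0.01514729, -0.00830081, -0.0015016 ]), 'gripper_width': 0.0922852747325211}
scene [-0.16077576  0.4526345   1.04038155] [ 0.55543346 -0.34422914 -0.75696762] 0.995791015625
top [ 0.36854033 -0.0078894   1.43710644] [ 0.15743921 -0.00232627 -0.98752594] 0.99607421875
wrist [ 0.27994747 -0.45038677  0.38581487] [-0.25748514 -0.11056728 -0.95993556] 0.9959342447916667
```

View pics/top0.png

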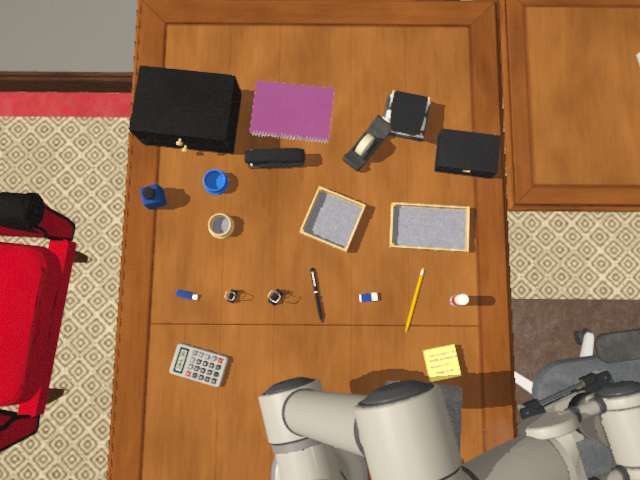

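View pics/scene0.png

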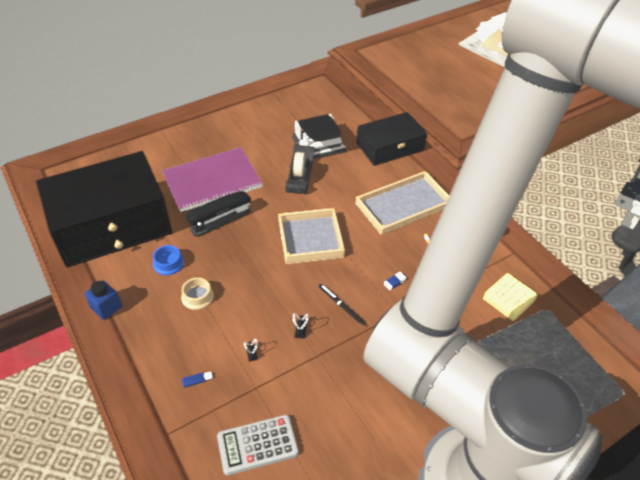

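View pics/wrist0.png

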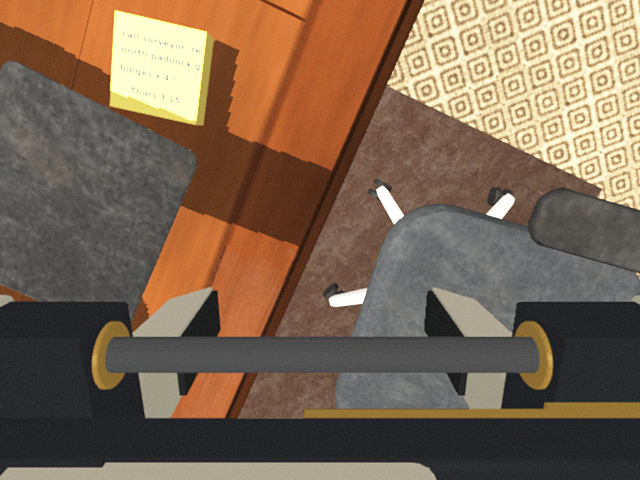

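Run:
```python
from h import *
D=np.load("top0.npz"); im,d=D["im"],D["d"]; c=(D["K"],D["R"],D["t"]); print(c[0][0,0])
P=cloud(c,d)
a=cv2.resize(im[170:345,160:320],None,fx=5,fy=5,interpolation=cv2.INTER_CUBIC)[:600,:800]
cv2.imwrite("pics/topL.png",cv2.resize(im[265:345,165:325],None,fx=5,fy=5,interpolation=cv2.INTER_CUBIC))
cv2.imwrite("pics/topR.png",cv2.resize(im[255:345,320:480],None,fx=5,fy=5,interpolation=cv2.INTER_CUBIC))
cv2.imwrite("pics/topT.png",cv2.resize(im[160:260,190:480],None,fx=2.7,fy=2.7,interpolation=cv2.INTER_CUBIC))
for n,(u,v) in dict(desk=(320,270),ctray=(333,220),ptray=(430,228),hold=(221,226),glue=(459,299),sm=(231,296),lg=(274,297),er=(369,297),usb=(187,295),pen=(318,294),pencil=(414,300)).items():
    print(n,P[v,u].round(4))
D=np.load("scene0.npz"); im=D["im"]
cv2.imwrite("pics/scL.png",cv2.resize(im[280:390,170:330],None,fx=5,fy=5,interpolation=cv2.INTER_CUBIC))
```

```text
563.7378460708325
desk [ 0.4951  0.0034 -0.0044]
ctray [ 0.6235 -0.0291  0.0058]
ptray [ 0.6049 -0.2794  0.0037]
hold [0.6058 0.259  0.0052]
glue [ 0.42   -0.3268  0.0958]
sm [0.4263 0.2247 0.0209]
lg [0.4246 0.1175 0.02  ]
er [ 0.4266 -0.1204  0.0132]
usb [0.4285 0.3375 0.0087]
pen [ 0.434   0.0079 -0.0054]
pencil [ 0.4203 -0.2352  0.0012]
```

View pics/topL.png

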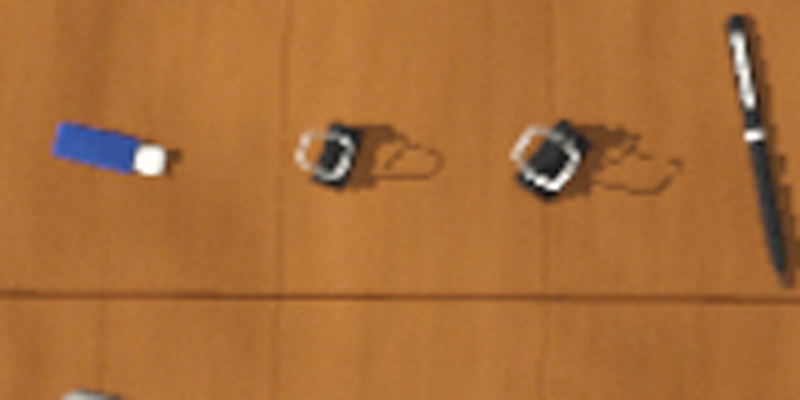

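View pics/topR.png

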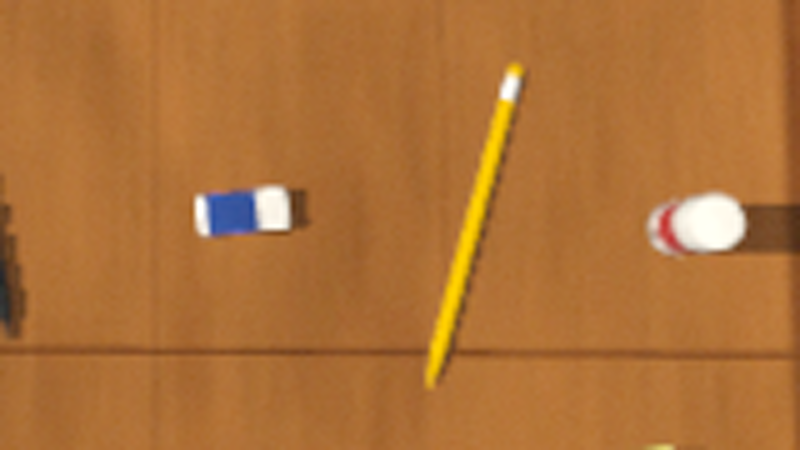

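View pics/scL.png

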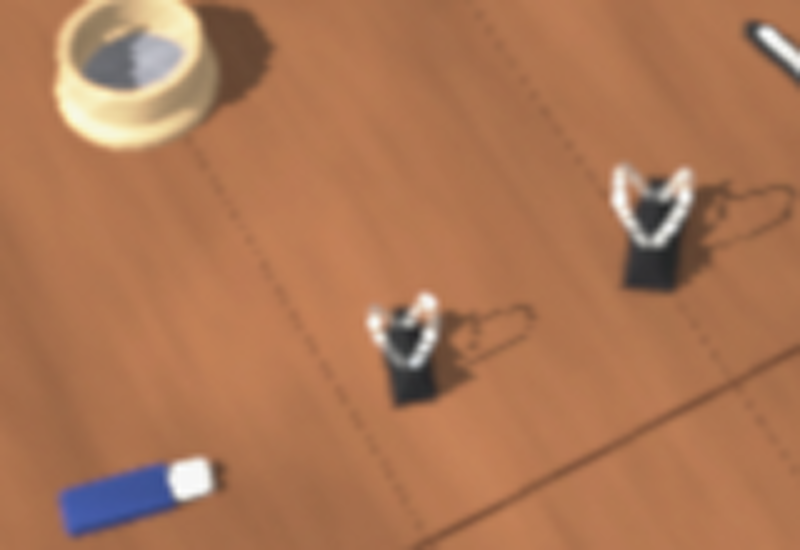

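View pics/topT.png

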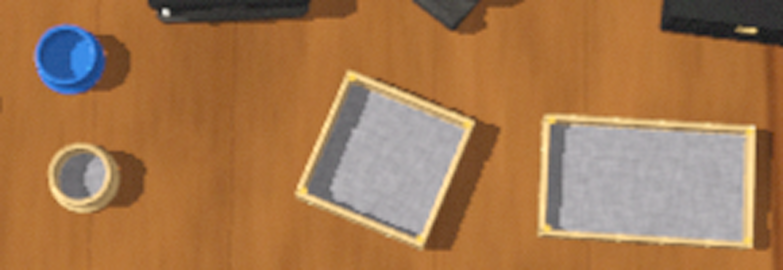

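Run:
```python
from h import *
import time
D=np.load("wrist0.npz"); print(D["K"])
o=-D["R"].T@D["t"]; 
i=0
for p in [(.36,-.27,.3),(.36,-.12,.3),(.37,.06,.3),(.37,.24,.3),(.53,.24,.3),(.54,-.02,.3),(.52,-.27,.3)]:
    try: manip.move_to(p,[-np.pi/2,0,-np.pi/2])
    except manip.Unreachable as e: print(p,e); continue
    s=manip.get_state(); c=cal("wrist"); im,d=manip.get_image("wrist")
    i+=1; cv2.imwrite(f"pics/w{i}.png",im); np.savez(f"w{i}.npz",im=im,d=d,K=c[0],R=c[1],t=c[2])
    print(i,p,s["t"],s["position"].round(4),s["joint_positions"].round(2),np.abs(s["joint_vel"]).max())
ims=[cv2.resize(cv2.imread(f"pics/w{k}.png"),(266,200)) for k in range(1,i+1)]
while len(ims)<9: ims.append(ims[0]*0)
cv2.imwrite("pics/mont.png",np.vstack([np.hstack(ims[0:3]),np.hstack(ims[3:6]),np.hstack(ims[6:9])]))
```

```text
[[388.49310909   0.         321.86338511]
 [  0.         388.49310909 246.14887652]
 [  0.           0.           1.        ]]
1 (0.36, -0.27, 0.3) 1.1917 [ 0.3598 -0.2705  0.2997] [-0.81  0.16  1.59 -0.    1.39  0.76] 0.016865595751510216
2 (0.36, -0.12, 0.3) 1.8917 [ 0.3602 -0.1207  0.3001] [-0.53  0.02  1.75 -0.    1.38  1.05] 0.024075756600631305
3 (0.37, 0.06, 0.3) 2.6917 [0.3705 0.0589 0.2999] [-0.05  0.01  1.76 -0.    1.38  1.52] 0.02520641027163761
4 (0.37, 0.24, 0.3) 3.4917 [0.3705 0.2387 0.2998] [ 0.4   0.14  1.62 -0.    1.39  1.97] 0.02251829976307225
5 (0.53, 0.24, 0.3) 4.225 [0.5298 0.2387 0.2998] [0.29 0.41 1.24 0.   1.49 1.86] 0.031142883154864184
6 (0.54, -0.02, 0.3) 5.2917 [ 0.5399 -0.0188  0.3004] [-0.18  0.33  1.36  0.    1.45  1.39] 0.019387371514890065
7 (0.52, -0.27, 0.3) 6.325 [ 0.5205 -0.2686  0.3   ] [-0.61  0.42  1.23  0.    1.49  0.96] 0.01793755885807143
```

View pics/mont.png

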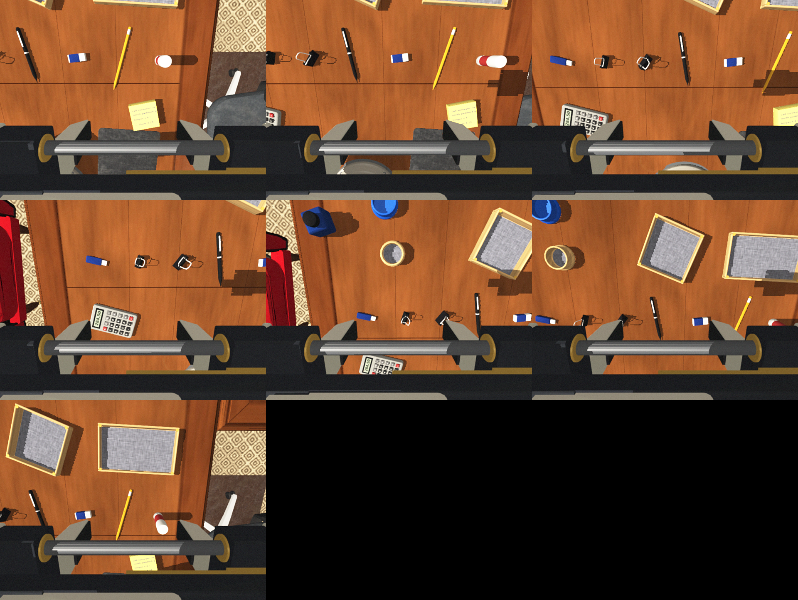

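View pics/w4.png

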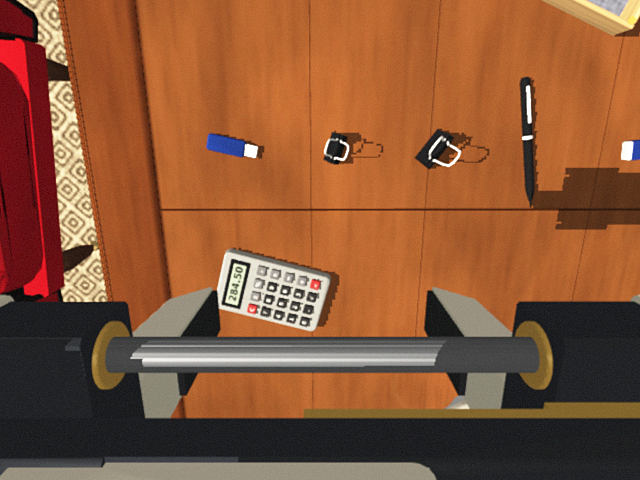

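View pics/w1.png

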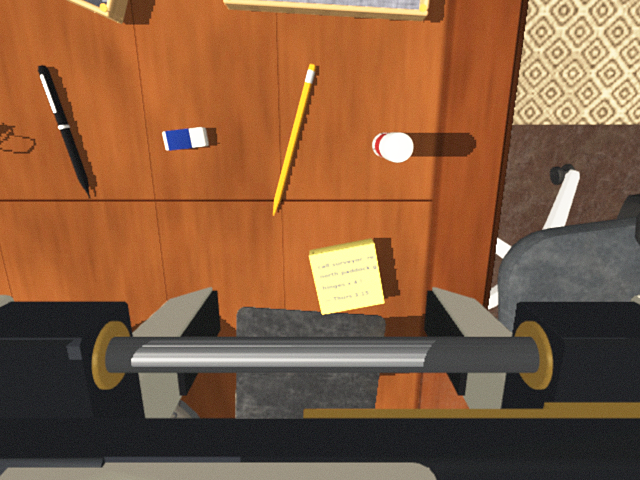

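Run:
```python
from h import *
D=np.load("w1.npz")
c=(D["K"],D["R"],D["t"]); P=cloud(c,D["d"])
# desk height stats and finger depth
print("desk", np.median(P[100:110,330:400,2]), P[100:110,330:400,2].std())
cam=P.copy()
s=(np.array([.3598,-.2705,.2997]))
for v in (300,315,330,350,390,410):
    print(v,[tuple((P[v,u]-s).round(3)) for u in (120,150,180,215,430,460,490,520)])
cv2.imwrite("pics/w3c.png",cv2.resize(np.load("w3.npz")["im"][120:200,20:420],None,fx=2,fy=2,interpolation=cv2.INTER_CUBIC))
cv2.imwrite("pics/w4c.png",cv2.resize(np.load("w4.npz")["im"][60:220,180:580],None,fx=2,fy=2,interpolation=cv2.INTER_CUBIC))
```

```text
desk 0.0017515140507298275 0.024016744608452968
300 [(np.float64(-0.125), np.float64(0.254), np.float64(-0.297)), (np.float64(-0.125), np.float64(0.217), np.float64(-0.298)), (np.float64(0.012), np.float64(0.058), np.float64(0.007)), (np.float64(0.007), np.float64(0.047), np.float64(-0.003)), (np.float64(0.008), np.float64(-0.045), np.float64(-0.0)), (np.float64(0.012), np.float64(-0.055), np.float64(0.007)), (np.float64(-0.408), np.float64(-0.506), np.float64(-0.926)), (np.float64(-0.233), np.float64(-0.381), np.float64(-0.537))]
315 [(np.float64(0.035), np.float64(0.049), np.float64(0.068)), (np.float64(-0.146), np.float64(0.22), np.float64(-0.299)), (np.float64(0.012), np.float64(0.053), np.float64(0.021)), (np.float64(0.001), np.float64(0.047), np.float64(-0.0)), (np.float64(0.003), np.float64(-0.045), np.float64(0.003)), (np.float64(0.012), np.float64(-0.051), np.float64(0.021)), (np.float64(0.012), np.float64(-0.061), np.float64(0.022)), (np.float64(0.034), np.float64(-0.047), np.float64(0.066))]
330 [(np.float64(0.033), np.float64(0.047), np.float64(0.071)), (np.float64(0.013)
[... 1147 characters left out ...]
float64(-0.146), np.float64(-0.299)), (np.float64(-0.006), np.float64(-0.046), np.float64(0.04)), (np.float64(0.006), np.float64(-0.048), np.float64(0.056)), (np.float64(0.017), np.float64(-0.047), np.float64(0.072))]
410 [(np.float64(0.013), np.float64(0.049), np.float64(0.074)), (np.float64(0.001), np.float64(0.049), np.float64(0.059)), (np.float64(-0.288), np.float64(0.195), np.float64(-0.296)), (np.float64(-0.29), np.float64(0.148), np.float64(-0.299)), (np.float64(0.022), np.float64(-0.021), np.float64(0.085)), (np.float64(0.023), np.float64(-0.027), np.float64(0.086)), (np.float64(0.023), np.float64(-0.033), np.float64(0.086)), (np.float64(0.022), np.float64(-0.04), np.float64(0.085))]
```

View pics/w4c.png

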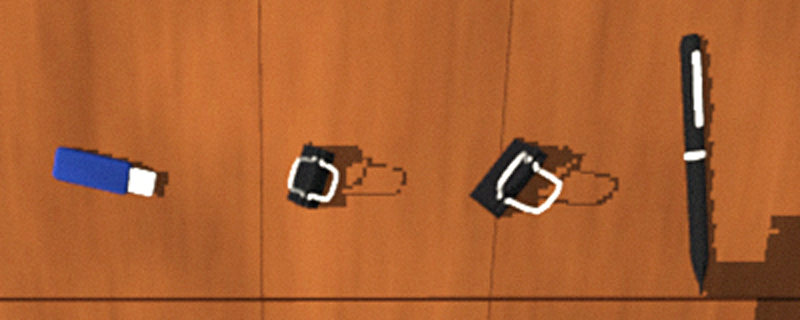

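```bash
cat > loc.py <<'E'
from h import *
def load(n):
    D=np.load(n+".npz"); return D["im"],D["d"],(D["K"],D["R"],D["t"])
def tri(cs,uvs):
    A=np.zeros((3,3));b=np.zeros(3)
    for c,uv in zip(cs,uvs):
        K,R,t=c; o=-R.T@t; d=R.T@(np.linalg.inv(K)@[uv[0],uv[1],1]); d/=np.linalg.norm(d)
        M=np.eye(3)-np.outer(d,d); A+=M; b+=M@o
    X=np.linalg.solve(A,b); r=[np.linalg.norm(proj(c,X)[0]-uv) for c,uv in zip(cs,uvs)]
    return X,np.round(r,1)
def masks(im):
    h=cv2.cvtColor(im,cv2.COLOR_BGR2HSV); H,S,V=h[...,0],h[...,1],h[...,2]
    return dict(yellow=(H>21)&(H<33)&(S>170)&(V>120), dark=(V<60)&(S<120)|(V<38), white=(S<50)&(V>190), blue=(H>105)&(H<130)&(S>120)&(V>70), wood=(H>15)&(H<30)&(S>60)&(S<150)&(V>170))
def blobs(m,amin=60,row=285):
    m=m.astype(np.uint8)*255; m[row:]=0
    cs,_=cv2.findContours(m,cv2.RETR_EXTERNAL,cv2.CHAIN_APPROX_NONE)
    return [k for k in cs if cv2.contourArea(k)>amin]
E
python3 - <<'E'
from loc import *
for n in ["w1","w2","w3","w4","w5","w7"]:
    im,d,c=load(n); M=masks(im)
    for col in("yellow","dark","white","blue"):
        for k in blobs(M[col],50,280):
            (x,y),(w,h),a=cv2.minAreaRect(k)
            p=ray(c,(x,y),0.005)[0]
            if not(.3<p[0]<.75 and -.4<p[1]<.42): continue
            if max(w,h)>170: continue
            box=ray(c,cv2.boxPoints(((x,y),(w,h),a)),.005)[:,:2]
            e1=box[1]-box[0];e2=box[2]-box[1]; L=sorted([np.linalg.norm(e1),np.linalg.norm(e2)]); e=e1 if np.linalg.norm(e1)>np.linalg.norm(e2) else e2
            print(n,col,(round(x),round(y)),p[:2].round(4),"LW",np.round(L,4),"ang",round(np.degrees(np.arctan2(e[1],e[0]))%180,1))
E
```

```text
w1 yellow (290, 148) [ 0.4203 -0.2341] LW [0.0054 0.1472] ang 163.4
w1 dark (76, 161) [0.4056 0.0063] LW [0.0101 0.0734] ang 10.7
w1 dark (52, 95) [0.4756 0.0195] LW [0.0104 0.0607] ang 11.4
w1 white (396, 148) [ 0.4204 -0.3521] LW [0.0314 0.0364] ang 90.0
w1 white (197, 137) [ 0.4319 -0.1318] LW [0.0159 0.0208] ang 5.0
w1 white (48, 93) [0.4772 0.0243] LW [0.0041 0.0388] ang 11.1
w1 white (309, 76) [ 0.4943 -0.2564] LW [0.0064 0.0129] ang 164.2
w1 white (397, 4) [ 0.5613 -0.3462] LW [0.0072 0.0263] ang 90.0
w1 blue (178, 139) [ 0.4293 -0.111 ] LW [0.0204 0.0263] ang 96.0
w2 yellow (424, 149) [ 0.4198 -0.2346] LW [0.0063 0.1479] ang 163.6
w2 dark (210, 161) [0.4062 0.0057] LW [0.0086 0.0712] ang 10.9
w2 dark (11, 138) [0.4311 0.2238] LW [0.0241 0.0339] ang 167.8
w2 dark (109, 142) [0.4277 0.1161] LW [0.0241 0.0454] ang 143.5
w2 dark (192, 96) [0.4752 0.0189] LW [0.0089 0.0596] ang 11.0
w2 white (512, 145) [ 0.4235 -0.3321] LW [0.0136 0.0249] ang 2.4
w2 white (554, 148) [ 0.4208 -0.3795] LW [0.0319 0.0531] ang 89.9
w2 white (335, 137) [ 0.4318 -0.1345] LW [0.0156 0.0204] ang 6.7
w2 wh
[... 2640 characters left out ...]
 white (611, 86) [ 0.6527 -0.0697] LW [0.014  0.0231] ang 165.9
w5 blue (613, 276) [ 0.4363 -0.1173] LW [0.008  0.0294] ang 89.8
w5 blue (235, 274) [0.4398 0.3458] LW [0.0117 0.0414] ang 89.8
w5 blue (285, 22) [0.7145 0.2764] LW [0.0411 0.0646] ang 89.8
w7 yellow (303, 255) [ 0.4556 -0.2445] LW [0.0054 0.0644] ang 163.4
w7 dark (94, 274) [0.4311 0.0114] LW [0.01   0.0161] ang 10.8
w7 dark (11, 271) [0.4347 0.1118] LW [0.0247 0.0307] ang 140.9
w7 dark (81, 240) [0.4739 0.0195] LW [0.0106 0.0605] ang 11.0
w7 white (210, 273) [ 0.4325 -0.1316] LW [0.0156 0.0158] ang 90.0
w7 white (77, 240) [0.4742 0.0244] LW [0.004 0.038] ang 11.1
w7 blue (194, 273) [ 0.4325 -0.1108] LW [0.0157 0.0256] ang 90.0
```

Run:
```python
from loc import *
from itertools import combinations
def ends(n,kind,ang,ctr,halfw):
    im,d,c=load(n); M=masks(im)
    m=(M["yellow"]|M["white"]) if kind=="pencil" else (M["dark"]|M["white"])
    v,u=np.nonzero(m[:285]); P=ray(c,np.c_[u,v],.005)[:,:2]
    a=np.array([np.cos(ang),np.sin(ang)]);q=P-ctr; s=q@a; w=q@[-a[1],a[0]]
    k=(abs(w)<halfw)&(abs(s)<.1)
    i=np.nonzero(k)[0]; lo=i[np.argsort(s[i])[:3]]; hi=i[np.argsort(s[i])[-3:]]
    uv=np.c_[u,v].astype(float)
    vx,vy,x0,y0=cv2.fitLine(P[i].astype(np.float32),cv2.DIST_HUBER,0,.001,.001).ravel()
    return c,uv[lo].mean(0),uv[hi].mean(0),np.degrees(np.arctan2(vy,vx))%180,s[i].min(),s[i].max(),np.median(w[i])
for kind,ang,ctr,ns in(("pencil",np.radians(163.5),np.array([.42,-.234]),["w1","w2"]),("pen",np.radians(11),np.array([.435,.011]),["w1","w2","w3","w4"])):
    E=[ends(n,kind,ang,ctr,.008) for n in ns]
    a,ra=tri([e[0] for e in E],[e[1] for e in E]); b,rb=tri([e[0] for e in E],[e[2] for e in E])
    print(kind,a.round(4),ra,b.round(4),rb,"mid",((a+b)/2).round(4),"L",np.linalg.norm(a-b).round(4),[np.round(e[3:],4) for e in E])
# glue: white top
cs=[];uv=[]
for n in("w1","w2"):
    im,d,c=load(n)
    ks=[k for k in blobs(masks(im)["white"],150) if .3<ray(c,cv2.minAreaRect(k)[0],.09)[0][0]<.55 and ray(c,cv2.minAreaRect(k)[0],.09)[0][1]<-.27]
    for k in ks:
        print(n,cv2.fitEllipse(k), d[int(cv2.minAreaRect(k)[0][1]),int(cv2.minAreaRect(k)[0][0])])
        print(" P",cloud(c,d)[int(cv2.minAreaRect(k)[0][1]),int(cv2.minAreaRect(k)[0][0])])
a=load("w1")[0][100:190,350:450]; b=load("w2")[0][100:190,480:600]
cv2.imwrite("pics/glue.png",np.hstack([cv2.resize(a,None,fx=3.5,fy=3.5),cv2.resize(b,None,fx=3.5,fy=3.5)]))
def shape(n,roi):
    im,d,c=load(n)
    h=cv2.cvtColor(im,cv2.COLOR_BGR2HSV)
    x0,y0,x1,y1=roi; print(n,h[(y0+y1)//2,(x0+x1)//2])
for n in("w5","w6","w7"):
    im=load(n)[0]; m=masks(im)["wood"].astype(np.uint8)*255
    cv2.imwrite(f"pics/m_{n}.png",np.hstack([im[:300:1,:],cv2.cvtColor(m,cv2.COLOR_GRAY2BGR)[:300]])[:, ::2][::2])
cv2.imwrite("pics/mm.png",np.vstack([cv2.imread(f"pics/m_{n}.png") for n in("w5","w6","w7")]))
```

```text
pencil [ 0.5049 -0.2591  0.0076] [0. 0.] [ 0.3466 -0.2133  0.0049] [0.3 0.3] mid [ 0.4258 -0.2362  0.0063] L 0.1648 [array([ 1.635185e+02, -8.920000e-02,  7.670000e-02,  1.000000e-04]), array([ 1.635347e+02, -8.940000e-02,  7.740000e-02,  6.000000e-04])]
pen [ 0.3701 -0.0015  0.0067] [0.1 0.3 1.7 1.4] [0.503  0.024  0.0089] [0.6 0.3 0.2 0.5] mid [0.4366 0.0113 0.0078] L 0.1353 [array([ 1.11348e+01, -6.73000e-02,  7.09000e-02,  9.00000e-04]), array([ 1.07924e+01, -6.93000e-02,  7.02000e-02,  4.00000e-04]), array([ 1.08961e+01, -6.51000e-02,  6.98000e-02, -3.00000e-04]), array([ 1.09727e+01, -6.93000e-02,  6.92000e-02, -8.00000e-04])]
w1 ((501.85260009765625, 247.61622619628906), (13.588127136230469, 17.933677673339844), 170.0758514404297) 1.1194086
 P [ 0.11945393 -0.78331486 -0.62211953]
w1 ((561.8887329101562, 203.83163452148438), (17.777679443359375, 76.07017517089844), 21.728702545166016) 1.0965247
 P [ 0.25041605 -0.95356341 -0.63655651]
w1 ((395.8392333984375, 146.73757934570312), (29.0556640625, 33.649940490722656), 92.7066421508789) 0.34853292
 P [ 0.42391948 -0.33560304  0.09193097]
w2 ((554.9226684570312, 147.3602752685547), (29.435726165771484, 49.866661071777344), 88.558349609375) 0.34836847
 P [ 0.4243239  -0.32850283  0.09262331]
```

View pics/mm.png

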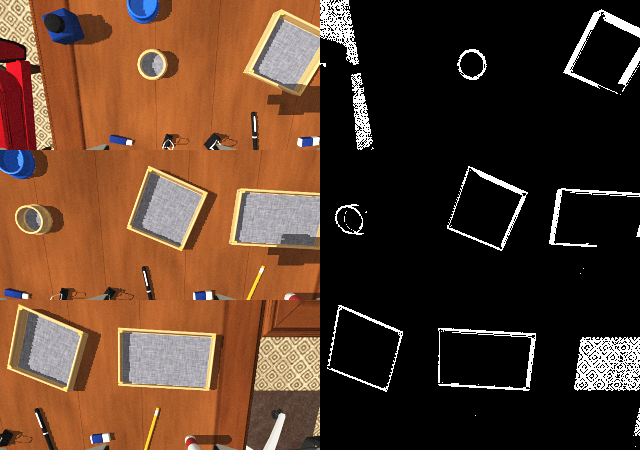

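View pics/glue.png

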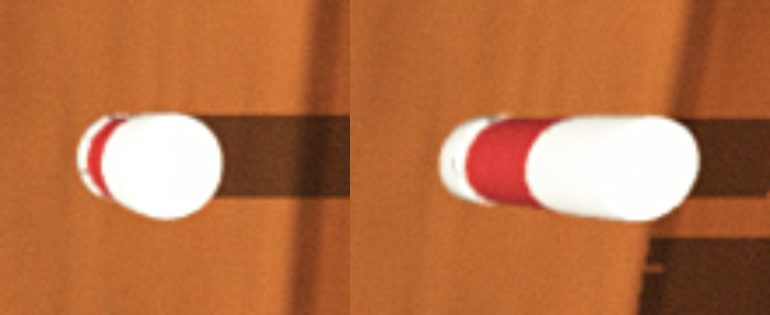

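Run:
```python
from loc import *
def sl(n,x0,x1,y0,y1,z0,z1,row=285):
    im,d,c=load(n); P=cloud(c,d)[:row].reshape(-1,3); d=d[:row].ravel()
    k=(d>0)&(P[:,0]>x0)&(P[:,0]<x1)&(P[:,1]>y0)&(P[:,1]<y1)&(P[:,2]>z0)&(P[:,2]<z1)
    return P[k]
def rect(P):
    (x,y),(w,h),a=cv2.minAreaRect((P[:,:2]*1000).astype(np.float32)); return np.round([x,y,w,h,a],1),len(P)
for n in("w1","w2"):
    P=sl(n,.35,.48,-.4,-.28,.084,.10); (x,y),r=cv2.minEnclosingCircle((P[:,:2]*1000).astype(np.float32)); print("glue",n,x,y,r,rect(P),np.median(P[:,2]))
for n in("w3","w4"):
    for nm,y0,y1,zz in(("small",.19,.26,.012),("large",.08,.15,.013)):
        P=sl(n,.39,.47,y0,y1,zz,.03); print(nm,n,rect(P),np.percentile(P[:,2],[50,95]), "all",rect(sl(n,.39,.47,y0,y1,.008,.06)), sl(n,.39,.47,y0,y1,.008,.08)[:,2].max())
for n in("w5","w6","w7"):
    for nm,b,h in(("ptray",(.48,.74,-.42,-.15),.022),("ctray",(.5,.74,-.14,.08),.028),("hold",(.55,.68,.2,.32),.030)):
        P=sl(n,*b,h-.005,h+.006)
        if len(P)>50: print(nm,n,rect(P),np.median(P[:,2]), cv2.minEnclosingCircle((P[:,:2]*1000).astype(np.float32)) if nm=="hold" else "")
        m=sl(n,*b,-.002,.008)
        # wood mask rays at rim height
        im,d,c=load(n); 
        v,u=np.nonzero(masks(im)["wood"][:285]); R=ray(c,np.c_[u,v],h)
        k=(R[:,0]>b[0])&(R[:,0]<b[1])&(R[:,1]>b[2])&(R[:,1]<b[3]); 
        if k.sum()>50: print("   wood",rect(R[k]),(u[k].min(),u[k].max(),v[k].min(),v[k].max()), cv2.minEnclosingCircle((R[k][:,:2]*1000).astype(np.float32)) if nm=="hold" else "")
```

```text
glue w1 423.2704772949219 -338.42681884765625 13.261466979980469 (array([ 423.2, -338.3,   25.9,   25.5,   89.6]), 706) 0.09134321987000019
glue w2 423.298583984375 -338.176025390625 13.621320724487305 (array([ 423.3, -338.3,   24.8,   26.8,    1.5]), 783) 0.0913449560055537
small w3 (array([430.6, 224.6,  12.9,  32.2,  71.1]), 308) [0.01962329 0.02438456] all (array([430.6, 224.5,  24.2,  32.2,  72.3]), 489) 0.044376685157872624
large w3 (array([428.8, 114.7,  14.5,  38.3,  52. ]), 448) [0.02307673 0.02738101] all (array([428.9, 114.9,  28.4,  38.4,  53.3]), 709) 0.05278968549918588
small w4 (array([430.3, 224.4,  11.2,  31.8,  72.4]), 296) [0.01983556 0.02397949] all (array([430.3, 224.4,  23.6,  31.8,  72.8]), 462) 0.044411642174948425
large w4 (array([428.9, 115.3,  14.3,  38.6,  51.5]), 436) [0.02315675 0.02730646] all (array([428.6, 115. ,  28.8,  38.4,  53. ]), 691) 0.053185560402860155
ctray w5 (array([627.9, -27.5, 131. , 131. ,  67.9]), 2903) 0.028971315266767328 
   wood (array([628.4, -23.4, 140.2, 133.1,  67.6]), 5056) (np.int64(486), np.int64(639), np.int64(18), np.int6
[... 785 characters left out ...]
58.1,  57.4,  57.5,  27.9]), 1003) 0.030897585495767987 ((610.1835327148438, 258.302978515625), 29.47110366821289)
   wood (array([612.8, 255.6,  63.7,  63.6,  75.3]), 807) (np.int64(29), np.int64(93), np.int64(108), np.int64(168)) ((612.7066040039062, 252.0313720703125), 36.27000427246094)
ptray w7 (array([ 609.5, -276.6,  200.5,  116.4,   87. ]), 3341) 0.02322892689331244 
   wood (array([ 578.9, -274.9,  199.9,  178.1,   86.9]), 3527) (np.int64(235), np.int64(431), np.int64(55), np.int64(230)) 
ctray w7 (array([628.1, -28. , 131.9, 130.4,  67.7]), 3393) 0.02897384062407188 
   wood (array([628.9, -27.8, 129.7, 129.8,  67.7]), 2289) (np.int64(14), np.int64(165), np.int64(8), np.int64(182))
```

```bash
cat >> h.py <<'E'
def ori(yd): return [-np.pi/2,0,np.radians(yd)]
def u(deg): return np.array([np.cos(np.radians(deg)),np.sin(np.radians(deg))])
def st(msg=""):
    s=manip.get_state(); print(msg,"t",round(s["t"],2),"pos",s["position"].round(4),"w",round(s["gripper_width"],4),"F",np.round(s["ft_force"],1)); return s
def pick(xy,z,yaw,f=20,hi=.15,sf=12):
    manip.gripper_open()
    manip.move_to([*xy,hi],ori(yaw))
    r=manip.move_straight([*xy,z],speed=.12,stop_force=sf); st(f"down stop={r}")
    manip.close(f); st("closed")
    manip.move_straight([*xy,hi],speed=.15); return st("lifted")
def place(xy,z,yaw,hi=.15,sf=8,up=None):
    manip.move_to([*xy,hi],ori(yaw))
    manip.move_straight([*xy,z+.03],speed=.15)
    r=manip.move_straight([*xy,z],speed=.05,stop_force=sf); st(f"placed stop={r}")
    manip.wait(.2); manip.gripper_open(); st("open"); 
    manip.move_straight([*xy,up or hi],speed=.15)
def snap(n,cam="wrist"):
    c=cal(cam); im,d=manip.get_image(cam); cv2.imwrite(f"pics/{n}.png",im); np.savez(f"{n}.npz",im=im,d=d,K=c[0],R=c[1],t=c[2])
E
python3 - <<'E'
from h import *
y=-38.; off=.0085
s=pick(np.array([.4288,.115])-off*u(y+90),.012,y,20)
E
```

```text
down stop=False t 9.43 pos [0.424  0.1083 0.0125] w 0.0917 F [ 0.8 -0.2 -0. ]
closed t 10.32 pos [0.4235 0.1083 0.012 ] w 0.0383 F [-0.2  1.2 -0.1]
lifted t 11.38 pos [0.423  0.1082 0.1493] w 0.0382 F [-0.1 -0.2 -1.4]
```

Run:
```python
from h import *
ct=np.array([.6281,-.028])
place(ct+.009*u(22.7),.0168,-67.3)
manip.move_to([.54,-.02,.25],ori(-90)); snap("a1"); st()
im=cv2.imread("pics/a1.png"); cv2.imwrite("pics/a1c.png",cv2.resize(im[:280,120:520],None,fx=2,fy=2))
```

```text
placed stop=True t 13.82 pos [ 0.6356 -0.0244  0.0159] w 0.0386 F [-1.6 -0.8  4.6]
open t 15.02 pos [ 0.6351 -0.0243  0.0155] w 0.0917 F [ 0.1 -1.2 -0.3]
 t 16.73 pos [ 0.5403 -0.02    0.2483] w 0.0918 F [-0.3  0.4 -1. ]
```

View pics/a1c.png

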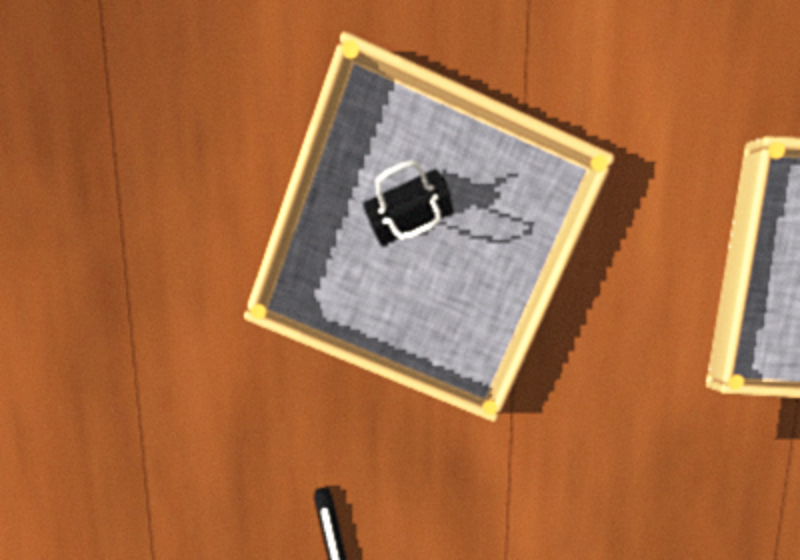

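Run:
```python
from h import *
y=-18.; off=.0085
s=pick(np.array([.4304,.2245])+off*u(y+90),.0115,y,20)
if .028<s["gripper_width"]<.036:
    ct=np.array([.6281,-.028])
    place(ct-.009*u(22.7),.0163,-67.3)
manip.move_to([.54,-.02,.25],ori(-90)); snap("a2"); st()
im=cv2.imread("pics/a2.png"); cv2.imwrite("pics/a2c.png",cv2.resize(im[:280,120:520],None,fx=2,fy=2))
```

```text
down stop=False t 19.38 pos [0.4335 0.2327 0.0121] w 0.0919 F [ 0.  -1.2 -0.7]
closed t 20.35 pos [0.433  0.2326 0.0115] w 0.0311 F [-0.7 -0.2  0.3]
lifted t 21.43 pos [0.4325 0.2324 0.1492] w 0.0315 F [-0.1  0.  -0.1]
placed stop=True t 24.12 pos [ 0.619  -0.0314  0.0154] w 0.0316 F [-0.3 -0.6  6. ]
open t 25.39 pos [ 0.6186 -0.0313  0.015 ] w 0.092 F [ 0.4  0.2 -0.1]
 t 27.07 pos [ 0.5401 -0.0201  0.2481] w 0.0921 F [ 0.4  0.1 -0.8]
```

View pics/a2c.png

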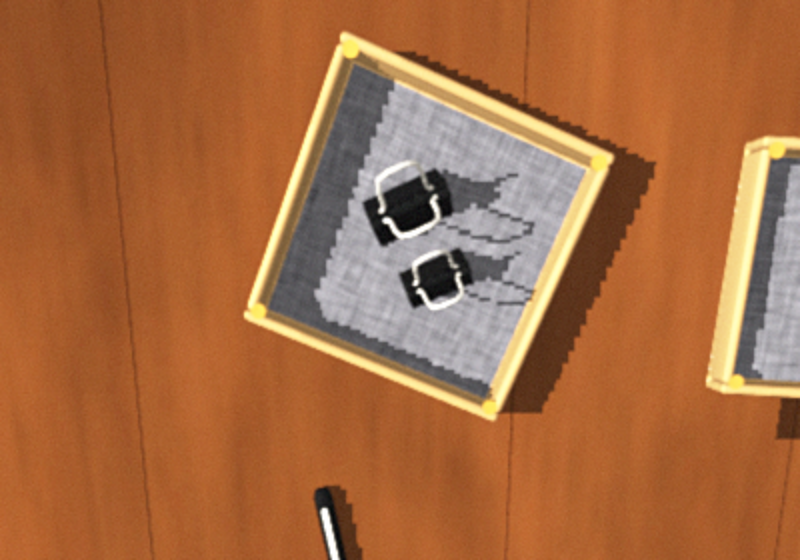

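Both clips stand on the tray floor: large at (410,208), small at (436,278). Next is the glue stick into the wooden holder at w5 pixel (304,127). The blue one at w5 (285,22) is the look-alike, so I'll confirm in a crop first.

```bash
python3 - <<'E'
import cv2
im=cv2.imread("pics/w5.png"); cv2.imwrite("pics/holdc.png",cv2.resize(im[0:180,230:380],None,fx=3.3,fy=3.3))
E
python3 - <<'E'
from h import *
s=pick(np.array([.4233,-.3383]),.046,-90,15,hi=.2)
E
```

```text
down stop=False t 30.01 pos [ 0.4237 -0.3386  0.0467] w 0.0918 F [-0.1 -0.2  0.1]
closed t 31.03 pos [ 0.4233 -0.3383  0.046 ] w 0.0265 F [-0.4 -0.   0.2]
lifted t 32.21 pos [ 0.4229 -0.3379  0.1991] w 0.0261 F [-0.8 -0.1 -0.8]
```

View pics/holdc.png

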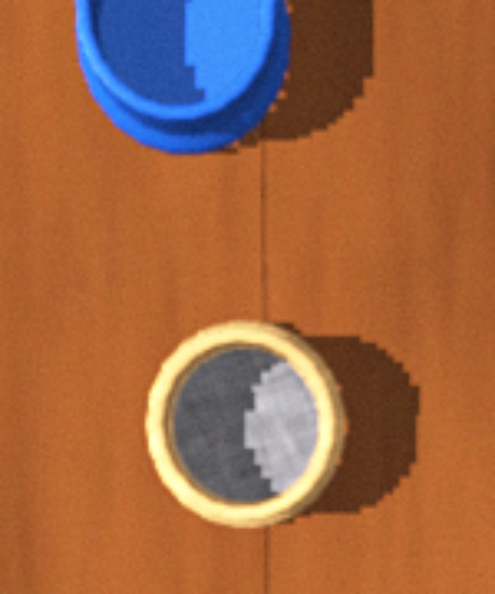

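The crop confirms it: the wooden ring with the grey floor is the holder, and the blue cup above it is left alone.

Run:
```python
from h import *
place(np.array([.610,.2584]),.0495,-90,hi=.2)
manip.move_to([.53,.24,.3],ori(-90)); snap("a3"); st()
im=cv2.imread("pics/a3.png"); cv2.imwrite("pics/a3c.png",cv2.resize(im[:250,200:450],None,fx=2.4,fy=2.4))
from loc import load
_,d,c=load("a3"); P=cloud(c,d).reshape(-1,3); k=(P[:,2]>.08)&(P[:,2]<.11)&(abs(P[:,0]-.61)<.05)&(abs(P[:,1]-.258)<.05)
print(cv2.minEnclosingCircle((P[k][:,:2]*1000).astype(np.float32)),np.median(P[k][:,2]))
```

```text
placed stop=True t 35.98 pos [0.6094 0.2582 0.0495] w 0.0266 F [0.7 0.2 4.3]
open t 37.31 pos [0.609  0.2581 0.0492] w 0.0918 F [-0.2  0.3  0.5]
 t 39.1 pos [0.5302 0.2399 0.2978] w 0.0918 F [-0.6  0.2  0.3]
((609.4779663085938, 258.9671630859375), 13.188309669494629) 0.09535329133546341
```

View pics/a3c.png

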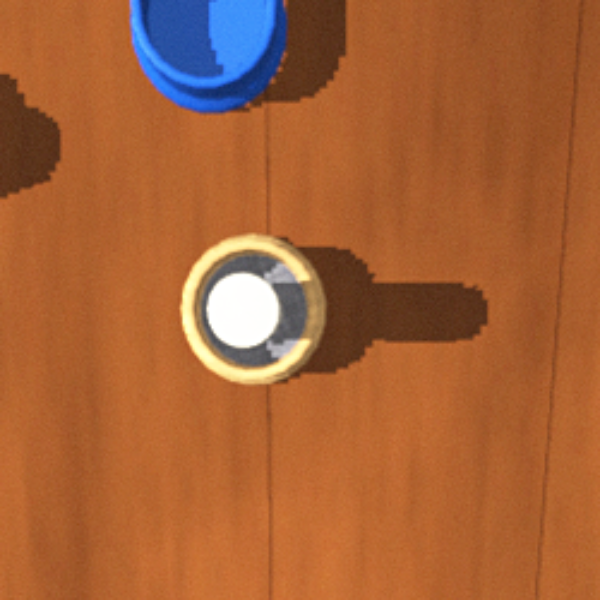

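The glue stick stands centred: its top is at (609.5, 259.0) mm and 95 mm high, 4 mm above its reading on the desk. Next is the pencil.

Run:
```python
from h import *
y=73.5-180
s=pick(np.array([.4258,-.236]),.0092,y,12,hi=.10,sf=8)
manip.move_to([.5,-.25,.16],ori(-3))
snap("a4")
```

```text
down stop=True t 42.0 pos [ 0.4251 -0.235   0.0083] w 0.092 F [0.3 0.8 6.6]
closed t 43.28 pos [ 0.4254 -0.2353  0.0083] w 0.0062 F [-0.9 -0.   5.8]
lifted t 44.05 pos [ 0.4254 -0.2356  0.0993] w 0.0059 F [-0.5 -0.7 -1.4]
```

View pics/a4.png

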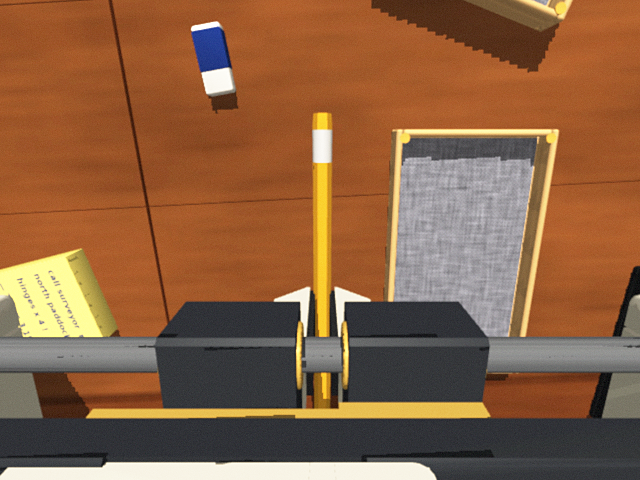

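Run:
```python
from loc import *
im,d,c=load("a4"); P=cloud(c,d)
for r in (117,140,170,200,230,260,280): 
    q=P[r,318:327]; print(r,np.median(q,0).round(4), proj(c,[.5,-.25,.152]).round())
s=st()
```

```text
117 [ 0.505  -0.1682  0.1597] [[321. 310.]]
140 [ 0.5046 -0.1764  0.1598] [[321. 310.]]
170 [ 0.504  -0.1874  0.1597] [[321. 310.]]
200 [ 0.5033 -0.1991  0.1598] [[321. 310.]]
230 [ 0.5027 -0.2113  0.1592] [[321. 310.]]
260 [ 0.502 -0.224  0.159] [[321. 310.]]
280 [ 0.5015 -0.2326  0.1594] [[321. 310.]]
 t 45.63 pos [ 0.4997 -0.2499  0.1595] w 0.0061 F [0.8 0.3 0.7]
```

Run:
```python
from h import *
pt=np.array([.6095,-.2766]); 
p=pt-.024*u(-3)
manip.move_to([*p,.09],ori(-3)); manip.move_straight([*p,.0325],speed=.08,stop_force=8); manip.wait(.3); st()
manip.gripper_open(); st(); manip.move_straight([*p,.12],speed=.2)
manip.move_to([.52,-.27,.3],ori(-90)); snap("a5"); st()
im=cv2.imread("pics/a5.png"); cv2.imwrite("pics/a5c.png",cv2.resize(im[:280,180:500],None,fx=2.1,fy=2.1))
```

```text
t 47.33 pos [ 0.5857 -0.2754  0.0329] w 0.006 F [ 0.  -0.2 -0.3]
 t 48.72 pos [ 0.5855 -0.2753  0.0325] w 0.092 F [-0.  -0.1 -0.5]
 t 50.67 pos [ 0.5199 -0.2699  0.2987] w 0.0918 F [ 0.4 -0.5  0.4]
```

View pics/a5c.png

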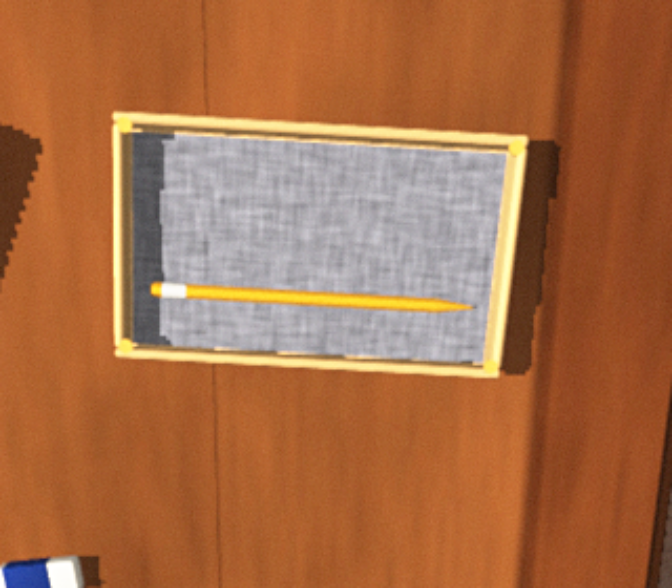

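The pencil lies flat in the tray's lower half (crop 150–470, 300). Next is the pen.

Run:
```python
from h import *
s=pick(np.array([.4360,.0108]),.0092,-79,12,hi=.10,sf=8)
manip.move_to([.5,-.25,.16],ori(-3))
snap("a6")
from loc import load
im,d,c=load("a6"); P=cloud(c,d); print(proj(c,[.5,-.166,.16]))
for r in range(110,290,15):
    q=P[r]; k=(q[:,2]>.13)&(abs(q[:,0]-.5)<.02); 
    if k.sum(): print(r,k.sum(),np.median(q[k],0).round(4))
```

```text
down stop=True t 53.01 pos [0.4355 0.0104 0.0083] w 0.0918 F [-1.6 -0.1  6.9]
closed t 54.24 pos [0.4358 0.0103 0.0083] w 0.0099 F [ 0.2 -0.5  5.4]
lifted t 55.01 pos [0.4356 0.0108 0.0995] w 0.0098 F [ 0.1 -0.7  0.2]
[[308.00545182 112.84458571]]
110 2 [ 0.5049 -0.1734  0.3111]
125 2 [ 0.5049 -0.1734  0.3111]
140 5 [ 0.5049 -0.1734  0.3111]
155 26 [ 0.5049 -0.1813  0.1611]
170 31 [ 0.5048 -0.1867  0.1623]
185 28 [ 0.5039 -0.1924  0.1625]
200 28 [ 0.504  -0.198   0.1629]
215 27 [ 0.5035 -0.2038  0.1629]
230 28 [ 0.5034 -0.2098  0.1627]
245 26 [ 0.5027 -0.2161  0.1623]
260 30 [ 0.5036 -0.2221  0.1631]
275 26 [ 0.502  -0.2289  0.1621]
```

View pics/a6.png

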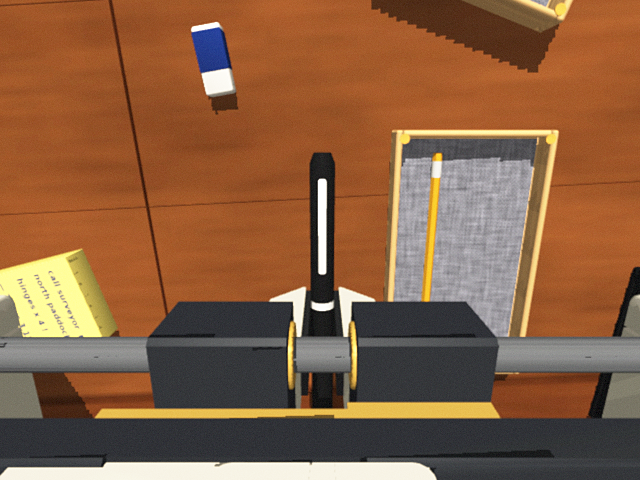

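Run:
```python
from h import *
pt=np.array([.6095,-.2766]); 
p=pt+.022*u(-3)
manip.move_to([*p,.09],ori(-3)); manip.move_straight([*p,.0325],speed=.08,stop_force=8); manip.wait(.3); st()
manip.gripper_open(); st(); manip.move_straight([*p,.12],speed=.2)
manip.move_to([.52,-.27,.3],ori(-90)); snap("a7"); st()
manip.move_to([.54,-.02,.3],ori(-90)); snap("a8")
manip.move_to([.3,-.3,.35],ori(-90)); snap("top9","top"); st()
a=cv2.imread("pics/a7.png")[:280,180:500]; b=cv2.imread("pics/top9.png")[160:320,160:480]
cv2.imwrite("pics/a7c.png",cv2.resize(a,None,fx=2.1,fy=2.1)); cv2.imwrite("pics/t9c.png",cv2.resize(b,None,fx=2.5,fy=2.5,interpolation=cv2.INTER_CUBIC))
from loc import load
def sl(n,x0,x1,y0,y1,z0,z1):
    im,d,c=load(n); P=cloud(c,d)[:285].reshape(-1,3); k=(P[:,0]>x0)&(P[:,0]<x1)&(P[:,1]>y0)&(P[:,1]<y1)&(P[:,2]>z0)&(P[:,2]<z1); return P[k]
R=np.array([u(-3),u(87)])
im,d,c=load("a7"); v,uu=np.mgrid[0:285,0:640]; W=ray(c,np.c_[uu.ravel(),v.ravel()],.009)[:,:2]; L=(W-pt)@R.T
from loc import masks
M=masks(im); Z=cloud(c,d)[:285].reshape(-1,3)[:,2]
for nm,m in(("pencil",M["yellow"]),("pen",M["dark"])):
    k=m[:285].ravel()&(abs(L[:,0])<.048)&(abs(L[:,1])<.092); k&= (L[:,0]<0) if nm=="pencil" else (L[:,0]>-.015)
    if nm=="pen": k&=Z>.009
    print(nm,L[k].min(0),L[k].max(0),np.median(L[k],0),"z",np.percentile(Z[k],[50,99]))
ct=np.array([.6281,-.028])
P=sl("a8",.55,.7,-.1,.04,.014,.065); Q=P[(np.abs((P[:,:2]-ct)@np.array([u(67.7),u(-22.3)]).T).max(1)<.05)]
e=(Q[:,:2]-ct)@u(22.7)
for nm,k in(("large",e>0),("small",e<0)): print(nm,cv2.minAreaRect((Q[k][:,:2]*1000).astype(np.float32)),Q[k][:,2].max())
```

```text
t 58.45 pos [ 0.6317 -0.2778  0.033 ] w 0.0098 F [ 0.4  0.6 -0.9]
 t 59.79 pos [ 0.6315 -0.2778  0.0325] w 0.0919 F [-0.1  0.2 -0.4]
 t 61.73 pos [ 0.52   -0.2699  0.2986] w 0.0921 F [ 0.1 -0.5  0.6]
 t 64.2 pos [ 0.3006 -0.2997  0.3498] w 0.0917 F [-0.4  0.  -0.5]
pencil [-0.02529892 -0.08070398] [-0.02083697  0.08301552] [-0.02316451 -0.0003357 ] z [0.01213301 0.01394583]
pen [ 0.01820499 -0.07240825] [0.02763365 0.06828217] [ 0.02271263 -0.01048992] z [0.01468184 0.01741887]
large ((643.0390014648438, -20.55513572692871), (28.02375030517578, 38.443702697753906), 24.788511276245117) 0.05691025706331393
small ((610.7575073242188, -34.21169662475586), (23.71661376953125, 31.766420364379883), 26.008464813232422) 0.04858581689122447
```

View pics/a7c.png

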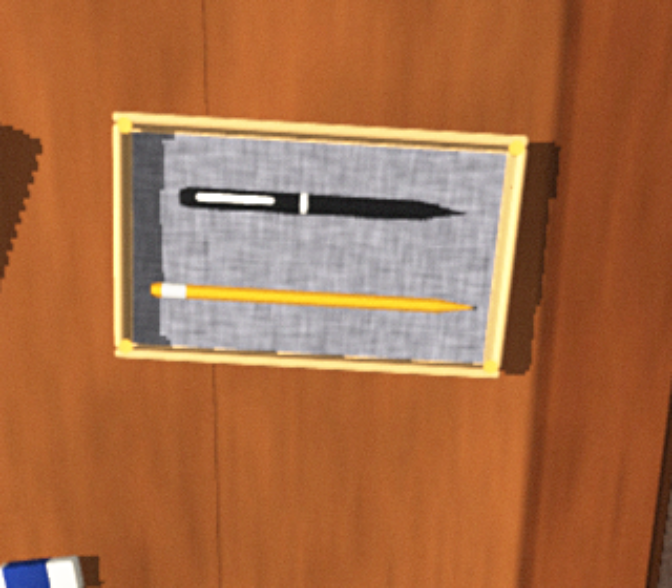

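View pics/t9c.png

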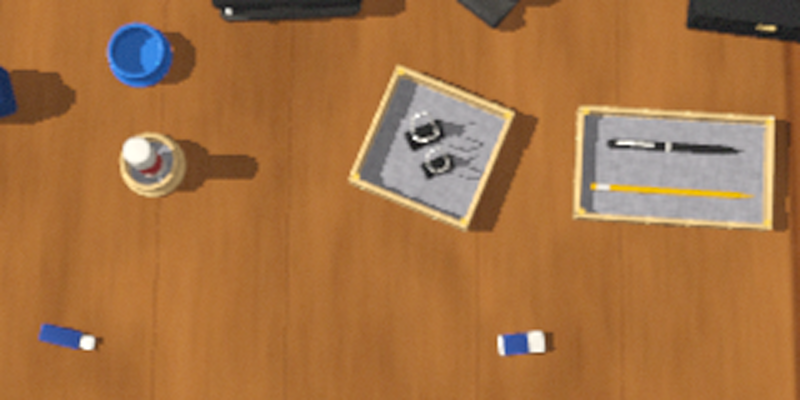

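All five things are in place, and the eraser at (521,343) and USB stick at (68,337) lie undisturbed. Handing in.

```bash
python3 -c "
from bench import manip; manip.finish_job()"
```

```text
the job is handed in; nothing more can be done
```

All five things are put away and the job was handed in at about 64 s of the 122 s allowed.

I found everything with wrist-camera views and depth, and checked the pencil and pen ends by triangulation. I gripped both clips off-centre so the fingers could open inside the square tray. The pencil and pen I let drop about 2 cm from just above the tray walls, because the open fingers are wider than that tray.

| Thing | Last check | Limit |
|---|---|---|
| Pencil | 23 mm off the tray's middle across, about 1 mm along; lies flat on the floor | 50 mm across, 30 mm along |
| Pen | 23 mm across, about 2 mm along; lies flat on the floor | 50 mm across, 30 mm along |
| Large clip | upright, about 17 mm from the tray's middle | 50 mm |
| Small clip | upright, about 18 mm from the tray's middle | 50 mm |
| Glue stick | upright, about 1 mm off the holder's centre, resting on its floor | 14 mm |

By eye in the last top picture, the eraser and USB stick had not moved. I did not measure their final positions.

- **Disagreements:** Wrist-camera heights read about 1–2 mm too high. The triangulated lengths came out short: 165 mm for the 168 mm pencil and 135 mm for the 142 mm pen. Neither affected the placing.
- **Finger contact:** The fingertips touched the desk lightly (about 7 N) when picking up the pencil and the pen, and the move stopped there.

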